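Load two tube carriers past the sprung latches of their readers

TASK

Load the two tube carriers into the reader docks of their own colour, yellow in yellow and red in red, in either order: press each dock's green latch tongue down with the carrier, slide the carrier nose first fully home under the hood, and let the tongue snap back up behind it. Keep the carriers upright all the while, let go of them, and leave the marker, the tube block and the carton where they are.

Things in the scene. Friction and masses are not known exactly. Their poses are not given: they have to be found in the camera images.
- carrier_yellow: Loose tube carrier, about 0.25 kg: grey base 150 (x) x 50 (y) x 14 high, yellow grip fin near the tail, four blue-capped vials in a white block (x -27 to +21, tops 60 high), bare flat nose with a yellow patch. Origin: centre of underside. x points to the nose (last 10 narrowed to 42), z up; tail face at x -75. At first it stands on the table, fin nearer the robot.
- carrier_yellow_grip (a point): Where to pinch the yellow carrier from above: on its yellow fin (26 long in x, 14 thick in y, 14 to 68 above the underside), at carrier x -55, y 0, 50 above its underside. Axes as the carrier's; close the fingers along y.
- dock_yellow_bay (a point): Point on the bay floor of the yellow dock, 16 above the table, where the carrier's origin lies when fully home, axes matched (play about 2 each way). x points into the bay, away from the robot; z up. Bay 55 wide between rails whose tops are 26 above the table, from x -76 on; flared mouth, 55 to about 63 wide, from x -113 to -76. End stop at x +76.
- dock_yellow: Fixed grey and white reader dock, yellow plates on its hood and yellow strips on its rails; x -127 to +100, 78 wide, 83 high. Origin on the table under the bay point, same axes. The hood covers x +28 to +100, 20 above the bay floor, so the nose must slide in under it from the front. Floor ends at x -110 in front; beyond it only the tongue's pivot (x -123, 10 above table).
- tongue_yellow (a joint): Angle of the green sprung latch tongue in the mouth of the yellow dock: 0 = up, grows as pressed down, about 0.25 = flush with the bay floor. Spring: 2.5 N at the tip when up, 5 N when flush. A carrier lowered on it or slid over it presses it down; it springs up by itself behind the tail of a carrier that is fully home.
- tongue_yellow_top (a point): Top of the catch at the end of the green tongue of the yellow dock: bay x -82, y 0, 9 above the bay floor when up; moves with the tongue. The tongue is 34 wide, a ramp rising into the bay from its pivot at bay x -123 and ending in an upright catch face at bay x -78.
- carrier_red: Loose tube carrier, about 0.25 kg: grey base 150 (x) x 50 (y) x 14 high, red grip fin near the tail, four blue-capped vials in a white block (x -27 to +21, tops 60 high), bare flat nose with a red patch. Origin: centre of underside. x points to the nose (last 10 narrowed to 42), z up; tail face at x -75. At first it stands on the table, fin nearer the robot.
- carrier_red_grip (a point): Where to pinch the red carrier from above: on its red fin (26 long in x, 14 thick in y, 14 to 68 above the underside), at carrier x -55, y 0, 50 above its underside. Axes as the carrier's; close the fingers along y.
- dock_red_bay (a point): Point on the bay floor of the red dock, 16 above the table, where the carrier's origin lies when fully home, axes matched (play about 2 each way). x points into the bay, away from the robot; z up. Bay 55 wide between rails whose tops are 26 above the table, from x -76 on; flared mouth, 55 to about 63 wide, from x -113 to -76. End stop at x +76.
- dock_red: Fixed grey and white reader dock, red plates on its hood and red strips on its rails; x -127 to +100, 78 wide, 83 high. Origin on the table under the bay point, same axes. The hood covers x +28 to +100, 20 above the bay floor, so the nose must slide in under it from the front. Floor ends at x -110 in front; beyond it only the tongue's pivot (x -123, 10 above table).
- tongue_red (a joint): Angle of the green sprung latch tongue in the mouth of the red dock: 0 = up, grows as pressed down, about 0.25 = flush with the bay floor. Spring: 2.5 N at the tip when up, 5 N when flush. A carrier lowered on it or slid over it presses it down; it springs up by itself behind the tail of a carrier that is fully home.
- tongue_red_top (a point): Top of the catch at the end of the green tongue of the red dock: bay x -82, y 0, 9 above the bay floor when up; moves with the tongue. The tongue is 34 wide, a ramp rising into the bay from its pivot at bay x -123 and ending in an upright catch face at bay x -78.
- marker: Bystander: black marker pen with red cap, lying on the table, 135 long x 18 thick, along its own x. Origin on the table under its middle.
- tube_block: Bystander: white block 80 x 120 x 50 high with three blue-capped tubes standing 90 high. Origin: centre of underside.
- kit_box: Bystander: white carton with a purple band, 90 x 140 x 60 high. Origin: centre of underside.

How it is judged (in metres and radians):
On the way, in this order (a step that is already met when the one before it is completed fails the run):
1. a carrier presses down the latch tongue of its own dock (((value of joint tongue_yellow above 0.15 rad and contact force between carrier_yellow and tongue_yellow above 0.5 N) or (value of joint tongue_red above 0.15 rad and contact force between carrier_red and tongue_red above 0.5 N))), for 0.1 s.
2. one carrier is fully home in its own dock with the tongue up behind it (((x of carrier_yellow in the frame of dock_yellow_bay between -0.006 and 0.006 m and y of carrier_yellow in the frame of dock_yellow_bay between -0.005 and 0.005 m and z of carrier_yellow in the frame of dock_yellow_bay between -0.003 and 0.003 m and angle between the x axis of carrier_yellow and the x axis of dock_yellow_bay, either way round below 0.08 rad and angle between carrier_yellow's own z axis and vertical below 0.06 rad and value of joint tongue_yellow below 0.06 rad) or (x of carrier_red in the frame of dock_red_bay between -0.006 and 0.006 m and y of carrier_red in the frame of dock_red_bay between -0.005 and 0.005 m and z of carrier_red in the frame of dock_red_bay between -0.003 and 0.003 m and angle between the x axis of carrier_red and the x axis of dock_red_bay, either way round below 0.08 rad and angle between carrier_red's own z axis and vertical below 0.06 rad and value of joint tongue_red below 0.06 rad))), for 0.2 s.
3. with one carrier home, the other presses down the tongue of its own dock ((((x of carrier_yellow in the frame of dock_yellow_bay between -0.006 and 0.006 m and y of carrier_yellow in the frame of dock_yellow_bay between -0.005 and 0.005 m and z of carrier_yellow in the frame of dock_yellow_bay between -0.003 and 0.003 m and angle between the x axis of carrier_yellow and the x axis of dock_yellow_bay, either way round below 0.08 rad and angle between carrier_yellow's own z axis and vertical below 0.06 rad and value of joint tongue_yellow below 0.06 rad) and (value of joint tongue_red above 0.15 rad and contact force between carrier_red and tongue_red above 0.5 N)) or ((x of carrier_red in the frame of dock_red_bay between -0.006 and 0.006 m and y of carrier_red in the frame of dock_red_bay between -0.005 and 0.005 m and z of carrier_red in the frame of dock_red_bay between -0.003 and 0.003 m and angle between the x axis of carrier_red and the x axis of dock_red_bay, either way round below 0.08 rad and angle between carrier_red's own z axis and vertical below 0.06 rad and value of joint tongue_red below 0.06 rad) and (value of joint tongue_yellow above 0.15 rad and contact force between carrier_yellow and tongue_yellow above 0.5 N)))), for 0.1 s.
At the end, for the whole second after the job is handed in: Each carrier is at rest in the dock of its own colour, fully home (its origin within 6 mm along the bay, 5 mm across and 3 mm in height of the bay point, within 0.08 rad of the bay's direction, tilted less than 0.06 rad), and both green tongues are back up (joint below 0.06 rad) (x of carrier_yellow in the frame of dock_yellow_bay between -0.006 and 0.006 m and y of carrier_yellow in the frame of dock_yellow_bay between -0.005 and 0.005 m and z of carrier_yellow in the frame of dock_yellow_bay between -0.003 and 0.003 m and angle between the x axis of carrier_yellow and the x axis of dock_yellow_bay, either way round below 0.08 rad and angle between each of carrier_yellow, carrier_red's own z axis and vertical below 0.06 rad and value of joint each of tongue_yellow, tongue_red below 0.06 rad and x of carrier_red in the frame of dock_red_bay between -0.006 and 0.006 m and y of carrier_red in the frame of dock_red_bay between -0.005 and 0.005 m and z of carrier_red in the frame of dock_red_bay between -0.003 and 0.003 m and angle between the x axis of carrier_red and the x axis of dock_red_bay, either way round below 0.08 rad and linear speed of each of carrier_yellow, carrier_red below 0.01 m/s); the robot touches nothing.
It fails at once if a carrier is tipped more than 0.5 rad (angle between any of carrier_yellow, carrier_red's own z axis and vertical above 0.5 rad).
It fails at once if a bystander (marker, tube block or carton) is moved more than 30 mm (distance of any of marker, tube_block, kit_box from where it was at the start of the episode above 0.03 m).
It also fails if it takes over 64 s, if anything falls off the work surface, if the arm or the gripper's body presses on something with over 40 N, if the wrist force passes 120 N, or if a joint passes its speed limit or range.

ROBOT

A 6-joint arm with a two-finger parallel gripper is mounted at the origin on the work surface. World frame = base frame: x ahead of the robot, y to its left, z up, the work surface at z = 0. Lengths are in mm, angles in rad, forces in N, time in s.
With the tool pointing down it reaches from about 325 to 750 mm from the base axis. Payload 7.6 kg.
Tool frame: the origin (TCP) lies between the finger pads; the fingertips stand 22 mm ahead of it and the grasp point (between the pads) lies 3 mm ahead of it (arm.nose_length is the distance from the TCP to the fingertips, in mm); z points along the fingers, y is the line along which they close (so a half turn about z gives the same grasp; the last joint's range is limited). The gripper opens to 85 mm and grips with 20 to 120 N. Pads are 22 mm wide; open, the fingers measure 114 mm over their backs; the gripper's body (76 mm by 85 mm) begins 54 mm behind the grasp point. The pads swing forward as they close: fully open they stand 13 mm farther back than shut.
Start: joints at [1.233, 0.052, 1.401, -0, 1.689, -0.07], TCP at [138.902, 506.31, 253.323] pointing down, gripper open.
Joint ranges: [-2.9, 2.9], [-0.91, 2.17], [0.12, 2.37], [-1.06, 4.2], [0.26, 2.73], [-2.93, 2.93]. Speed limits (rad/s): [2.57, 2.57, 3.01, 3.14, 3.14, 3.14].

INTERFACE

Orientations are given as a rotation vector (axis times angle).
In Python, from cell import arm, telemetry, snapshot, get_calibration gives the robot as it stands (arm), with the cameras as plain functions and the readings (telemetry).
- The arm moves only by the shell command python3 jog.py 'ROWS' [FORCE]. ROWS is a JSON list of rows, 1 to 20 of them, each written [[rx, ry, rz], [dx, dy, dz], opening]: a rotation vector rx, ry, rz in normalised numbers (1 is 4 rad), then dx, dy, dz in shares of the most that a row can go, 1 being 62.5 mm, then the opening from 0.0 (shut) to 1.0 (fully open); each row shifts and turns the commanded pose from where the row before left it, along the tool's axes as they then stand; what a row does not reach is not made up. A row lasts 1/8 s, in which the tool goes at most 62.5 mm and 0.188 rad, less where a joint would pass 70% of its speed; a pose out of reach is approached as far as the arm can. The fingers move at their own pace and stop on an object; FORCE is the grip in N (left out, the last holds). Time passes only in rows, so rows that do not move let the fingers close. It prints the time, the measured TCP pose, the force, the opening and the grip force at its end. Shift and turn numbers lie between -1 and 1, and a call with a number outside is refused. Input that does not fit is refused with a message, and nothing moves.
- telemetry.read_state(): the state, without advancing time (a new reading comes with each control period).
- snapshot(name): name is "scene" or "side" or "wrist"; returns the picture (420x560x3 uint8, red, green, blue); there is no depth.
- get_calibration(name): a dict with "fx", "fy", "cx", "cy" (pixels), "xyz" and "orientation" of the camera in the world. Camera axes: x right, y up, looking along -z (the intrinsics and any distortion apply to the point x, -y, -z); pixel columns grow to the right and rows downward; lengths in mm; the calibration is good to about 2 mm. A picture is of the moment at which its call begins: read the wrist's pose just before it. get_calibration takes no time and is no camera call; for the wrist camera it gives the pose at the moment of the call.
- arm.finish_job(): hands the job in; it is judged then, once.
The state is a dict: "t": time; "joint_pos": joint angles; "qvel": joint speeds; "effort": joint torques, N m; "eef_pos": TCP position; "ee_rot": TCP orientation; "ft_force": force on the tool from outside, world axes, zero at the start; "torque": the same for the moment, N m; "finger_gap": opening from 0.0 (shut) to 1.0 (fully open); "finger_force": force on a finger pad.
Only numpy, scipy, OpenCV 4.12 (cv2) and the standard library are available. Lean on these libraries where they do the work, as an engineer would, in place of code of your own. Each camera call takes 0.05 s, during which the arm holds its last target. There are 200 camera calls.

## Working session

There is one attempt and no reset: what is moved stays moved. The work goes in short steps, Python scripts to look and compute and a shell command to move; the robot and the scene stay as the last step left them, time stands still between calls to the robot, and variables do not carry over. Pictures are saved under pics/ and viewed, at most 13 in all, crops included, and the job is handed in when it is done.

```bash
ls; mkdir -p pics
python3 - <<'E'
from cell import arm, telemetry, snapshot, get_calibration
import cv2
for n in("scene","side","wrist"):
    c=get_calibration(n);print(n,c)
    cv2.imwrite(f"pics/{n}0.png",snapshot(n)[:,:,::-1])
s=telemetry.read_state();print(s)
a=[cv2.imread(f"pics/{n}0.png") for n in("scene","side")]
cv2.imwrite("pics/both0.png",cv2.resize(cv2.hconcat(a),(800,300)))
E
```

```text
cell.py
jog.py
pics
scene {'fx': 449.985104177209, 'fy': 449.985104177209, 'cx': 286.29794305550894, 'cy': 207.8778178033424, 'xyz': array([1051.89657599, -387.23959582, 1046.21319028]), 'orientation': array([0.50808399, 0.22734762, 0.86307973])}
side {'fx': 430.2614243094766, 'fy': 430.2614243094766, 'cx': 280.244344272083, 'cy': 211.16222855583314, 'xyz': array([ 542.9591369 , -802.50566329,  748.43329821]), 'orientation': array([ 0.88176258, -0.0175967 , -0.08869994])}
wrist {'fx': 292.99142431180525, 'fy': 292.99142431180525, 'cx': 276.8556661073318, 'cy': 206.85466455732856, 'xyz': array([ 72.72163897, 524.3749877 , 372.511965  ]), 'orientation': array([-0.23465433, -0.17789474,  1.29502985])}
{'t': 0.15, 'joint_pos': array([ 1.23268851e+00,  5.27171428e-02,  1.40143493e+00,  1.39825427e-05,
        1.68856437e+00, -7.03043856e-02]), 'qvel': array([-3.02809408e-04, -3.28981670e-03, -3.09715245e-03, -7.96597350e-06,
       -1.41523579e-03, -4.26169110e-04]), 'effort': array([ 2.98236655e-04, -3.81949711e+01, -3.60425377e+01, -3.63212564e-05,
        4.56653637e-03, -1.60204632e-05]), 'eef_pos': array([138.84124828, 506.12863231, 252.68131696]), 'ee_rot': array([-4.19373859e-01, -3.11323140e+00,  1.72400089e-03]), 'ft_force': array([ 0.0777543 , -0.34013011, -0.65914314]), 'torque': array([ 0.00201241, -0.03759051, -0.04523313]), 'finger_force': 0.0, 'finger_gap': 0.9953993345769935}
```

View pics/scene0.png

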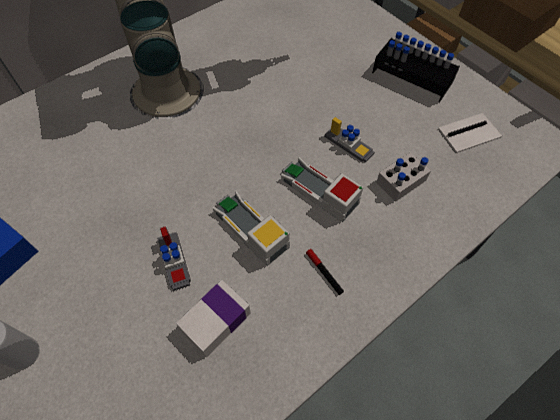

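View pics/side0.png

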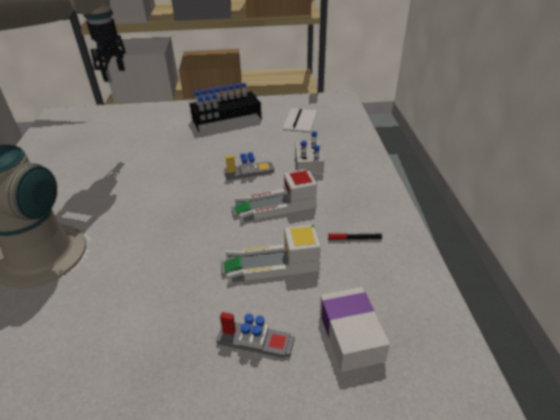

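The scene view shows the yellow carrier at about (350,140), the red carrier at (173,260), the red dock at (320,185) and the yellow dock at (250,225). So carriers and docks are crossed. Next I'll measure colour blobs.

```bash
cat > h.py <<'E'
import numpy as np, cv2
from scipy.spatial.transform import Rotation as R
from cell import arm, telemetry, snapshot, get_calibration
def rays(cal,px):
    px=np.atleast_2d(np.asarray(px,float))
    d=np.c_[(px[:,0]-cal['cx'])/cal['fx'],-(px[:,1]-cal['cy'])/cal['fy'],-np.ones(len(px))]
    return np.asarray(cal['xyz']),R.from_rotvec(cal['orientation']).apply(d)
def onz(cal,px,z):
    o,d=rays(cal,px); return o+d*((z-o[2])/d[:,2])[:,None]
def tri(c1,p1,c2,p2):
    o,d=rays(c1,p1);q,e=rays(c2,p2);d=d[0];e=e[0]
    s=np.linalg.lstsq(np.c_[d,-e],q-o,rcond=None)[0]
    a,b=o+s[0]*d,q+s[1]*e
    return (a+b)/2,np.linalg.norm(a-b)
def mask(im,col):
    h=cv2.cvtColor(im,cv2.COLOR_RGB2HSV)
    lo={'y':(18,120,90),'g':(50,120,40),'r':(0,150,90),'b':(105,150,60)}[col];hi={'y':(32,255,255),'g':(80,255,255),'r':(6,255,255),'b':(122,255,255)}[col]
    m=cv2.inRange(h,lo,hi)
    if col=='r': m|=cv2.inRange(h,(174,150,90),(180,255,255))
    return m
def blobs(im,col,amin=15):
    n,l,st,ce=cv2.connectedComponentsWithStats(mask(im,col))
    return [(ce[i].round(1),int(st[i,4]),st[i,:4].tolist(),l==i) for i in range(1,n) if st[i,4]>=amin]
E
python3 - <<'E'
from h import *
for n in("scene","side"):
    im=cv2.imread(f"pics/{n}0.png")[:,:,::-1];im=np.ascontiguousarray(im);c=get_calibration(n)
    for col in"yrg":
        for b in blobs(im,col):
            print(n,col,b[0],b[1],b[2],*[onz(c,b[0],z)[0][:2].round() for z in(14,83)])
E
```

```text
scene y [336.8 120.2] 36 [333, 117, 9, 8] [440. 330.] [481. 282.]
scene y [361.8 149.7] 90 [355, 144, 14, 12] [569. 309.] [601. 263.]
scene y [252.2 209.3] 38 [244, 202, 16, 15] [529. -59.] [564. -81.]
scene y [232.6 224.4] 34 [225, 217, 15, 15] [ 533. -127.] [ 568. -144.]
scene y [268.3 232.8] 465 [253, 219, 32, 28] [611. -70.] [641. -91.]
scene r [344.1 188.8] 358 [330, 177, 29, 25] [636. 176.] [664. 138.]
scene r [302.8 186.9] 17 [295, 182, 16, 11] [559.  92.] [592.  60.]
scene r [163.8 231.2] 45 [161, 227, 7, 9] [ 437. -276.] [ 478. -284.]
scene r [314.  256.1] 70 [308, 249, 13, 15] [736. -22.] [757. -46.]
scene r [177.6 274.9] 144 [171, 268, 14, 15] [ 563. -314.] [ 595. -319.]
scene g [294.3 169.7] 134 [285, 164, 19, 13] [500. 111.] [537.  78.]
scene g [228.  203.7] 147 [219, 197, 18, 15] [474. -99.] [ 513. -118.]
side y [230.2 163.7] 121 [226, 156, 9, 17] [468. 336.] [475. 229.]
side y [263.3 165.8] 47 [259, 163, 10, 6] [570. 312.] [567. 207.]
side y [302.5 235.8] 335 [291, 227, 24, 18] [650. -16.] [640. -90.]
side r [300.4 177.3] 166 [291, 172, 20, 12] [676. 237.] [663. 140.]
side r [336.6 235.8] 73 [329, 234, 17, 5] [735. -25.] [717. -98.]
side r [226.3 316.3] 64 [221, 313, 12, 7] [ 462. -243.] [ 470. -295.]
side r [277.  341.1] 147 [270, 335, 15, 13] [ 563. -312.] [ 561. -358.]
side g [242.4 206.9] 100 [235, 202, 15, 11] [502. 116.] [506.  30.]
side g [232.6 264. ] 158 [225, 257, 16, 15] [475. -95.] [ 482. -161.]
```

```bash
cat >> h.py <<'E'
def plan(x,y,z,yaw):
    "rz first, then the shift in the turned tool axes (tool -x along yaw)"
    s=telemetry.read_state();T=R.from_rotvec(s['ee_rot']);m=T.as_matrix()
    cur=np.arctan2(-m[1,0],-m[0,0]);c,n=np.cos(yaw),np.sin(yaw)
    G=np.array([[-c,-n,0],[-n,c,0],[0,0,-1]]).T; G=np.column_stack([[-c,-n,0],[-n,c,0],[0,0,-1]])
    print('t',round(s['t'],2),'TCP',s['eef_pos'].round(1),'yaw',round(cur,4),'F',s['ft_force'].round(1),'gap',round(s['finger_gap'],2))
    print(' rotvec in tool',(T.inv()*R.from_matrix(G)).as_rotvec().round(4),' shift after turn',(G.T@(np.array([x,y,z])-s['eef_pos'])).round(1))
E
python3 - <<'E'
from h import *
c=get_calibration('wrist');s=telemetry.read_state();T=R.from_rotvec(s['ee_rot'])
print(T.inv().apply(c['xyz']-s['eef_pos']))
for p in [(277,207),(0,207),(559,207),(277,0),(277,419)]: print(p,T.inv().apply(onz(c,p,20)[0]-s['eef_pos']).round())
plan(470,295,215,.19)
E
```

```text
[ 6.86011386e+01 -2.07357285e-02 -1.19939455e+02]
(277, 207) [-31.   0. 233.]
(0, 207) [ -31. -346.  233.]
(559, 207) [-31. 353. 232.]
(277, 0) [194.   0. 233.]
(277, 419) [-377.    1.  233.]
t 0.15 TCP [138.8 506.1 252.7] yaw -0.2678 F [ 0.1 -0.3 -0.7] gap 1.0
 rotvec in tool [-1.100e-03 -3.000e-04 -4.578e-01]  shift after turn [-285.3 -269.9   37.7]
```

The rows are not in the units I measure in: shifts go in shares of 62.5 mm and turns go in shares of 4 rad. I convert before sending: -36 mm is -0.576, -34 mm is -0.544, -0.153 rad / 4 = -0.0383.

```bash
python3 jog.py '[[[0,0,-0.0383],[0,0,0],1],[[0,0,-0.0383],[0,0,0],1],[[0,0,-0.038],[0,0,0],1],[[0,0,0],[-0.576,-0.544,0.08],1],[[0,0,0],[-0.576,-0.544,0.08],1],[[0,0,0],[-0.576,-0.544,0.08],1],[[0,0,0],[-0.576,-0.544,0.08],1],[[0,0,0],[-0.576,-0.544,0.08],1],[[0,0,0],[-0.576,-0.544,0.08],1],[[0,0,0],[-0.576,-0.544,0.08],1],[[0,0,0],[-0.528,-0.512,0.048],1],[[0,0,0],[0,0,0],1],[[0,0,0],[0,0,0],1]]'
cat > look.py <<'E'
import sys
from h import *
n,cols,name=sys.argv[1:4]
c=get_calibration(n);im=snapshot(n);s=telemetry.read_state()
cv2.imwrite(f'pics/{name}.png',im[:,:,::-1]);print(s['t'],s['eef_pos'].round(1))
for col in cols:
    for b in blobs(im,col,60):
        r=cv2.minAreaRect(np.argwhere(b[3])[:,::-1].astype(np.float32))
        print(col,b[0],b[1],b[2],'z0/14/25/68/83',*[onz(c,b[0],z)[0][:2].round(1) for z in(0,14,25,68,83)])
E
python3 look.py wrist yrgb w1
```

```text
t: 1.78
eef_pos: [469.5, 295.2, 215.0]
ee_rot: [0.298, -3.127, -0.0]
ft_force: [-0.4, -0.9, 0.7]
finger_gap: 0.999
finger_force: 0.0
1.825 [469.2 295.6 215.2]
y [276.1 196.8] 498 [269, 178, 15, 37] z0/14/25/68/83 [482.6 297.1] [479.2 296.5] [476.6 296. ] [466.3 294.1] [462.7 293.4]
y [273.9 272.5] 432 [261, 259, 26, 23] z0/14/25/68/83 [580. 313.] [572.6 311.7] [566.8 310.7] [543.9 306.7] [536.  305.4]
r [ 80.3 236.4] 86 [75, 214, 11, 47] z0/14/25/68/83 [576.8  71.6] [569.5  80.4] [563.7  87.3] [541.3 114.4] [533.5 123.8]
r [139.8 236.9] 77 [136, 214, 8, 48] z0/14/25/68/83 [563.7 143. ] [556.9 148.8] [551.6 153.4] [530.9 171.3] [523.7 177.5]
r [  4.9 335.4] 216 [0, 326, 12, 24] z0/14/25/68/83 [741.7 -26.9] [727.5 -14. ] [716.3  -3.9] [672.7  35.8] [657.5  49.7]
r [106.7 369.6] 70 [94, 367, 22, 5] z0/14/25/68/83 [773.2 110.4] [757.7 117.5] [745.6 123.2] [697.9 145.2] [681.3 152.9]
g [106.3 185.7] 1198 [90, 167, 35, 38] z0/14/25/68/83 [507.  100.6] [502.6 108.2] [499.1 114.1] [485.7 137.4] [481.  145.6]
b [263.5 245.7] 496 [255, 227, 18, 38] z0/14/25/68/83 [546.5 293.5] [540.4 293.1] [535.7 292.7] [517.2 291.3] [510.7 290.7]
b [285.7 246.4] 482 [278, 228, 17, 38] z0/14/25/68/83 [542.2 320.6] [536.4 319. ] [531.8 317.8] [513.8 312.8] [507.5 311.1]
```

View pics/w1.png

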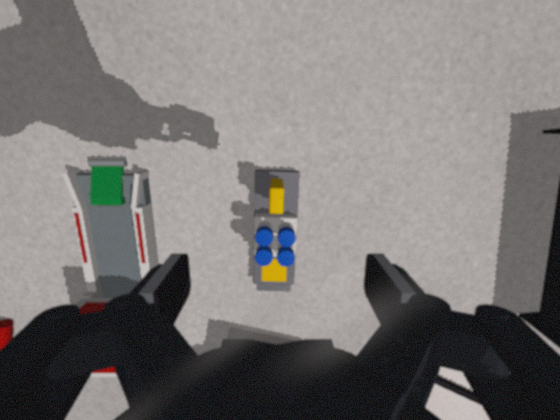

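Run:
```python
from h import *
c=get_calibration('wrist')
for p,z in [((276.5,214.5),68),((276.5,178),14)]: print(onz(c,p,z)[0].round(1))
plan(470,107,215,.16)
```

```text
[483.1 298.2  68. ]
[458.  293.3  14. ]
t 1.82 TCP [469.2 295.6 215.2] yaw 0.191 F [ 0.  -0.  -0.8] gap 1.0
 rotvec in tool [ 0.0003 -0.0004  0.031 ]  shift after turn [  29.2 -186.3    0.2]
```

In the tool's units: -38 mm is -0.608, -34 mm is -0.544, 0.031 rad / 4 = 0.0078.

```bash
python3 jog.py '[[[0,0,0.0078],[0,0,0],1],[[0,0,0],[0.096,-0.608,0],1],[[0,0,0],[0.096,-0.608,0],1],[[0,0,0],[0.096,-0.608,0],1],[[0,0,0],[0.096,-0.608,0],1],[[0,0,0],[0.08,-0.544,0],1],[[0,0,0],[0,0,0],1],[[0,0,0],[0,0,0],1]]'
python3 look.py wrist rg w2
```

```text
t: 2.82
eef_pos: [470.5, 107.6, 215.5]
ee_rot: [-0.25, 3.131, 0.001]
ft_force: [-0.0, -0.0, -0.5]
finger_gap: 1.0
finger_force: 0.0
2.875 [470.5 107.8 215.5]
g [ 87.6 163.7] 1283 [70, 143, 36, 42] z0/14/25/68/83 [ 479.9 -109.4] [ 476.7 -100.8] [474.2 -94. ] [464.3 -67.6] [460.8 -58.4]
g [274.3 215. ] 1088 [260, 196, 30, 38] z0/14/25/68/83 [506.6 110.6] [502.3 110.1] [498.9 109.6] [485.5 107.8] [480.9 107.2]
```

View pics/w2.png

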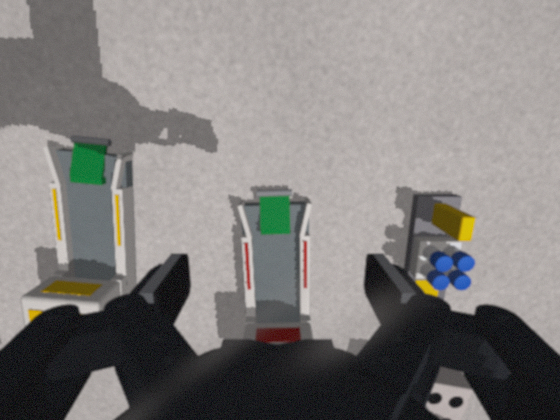

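```bash
cat > dock.py <<'E'
import sys
from h import *
name,u0,u1,col,v1=sys.argv[1],int(sys.argv[2]),int(sys.argv[3]),sys.argv[4],int(sys.argv[5])
im=np.ascontiguousarray(cv2.imread(f'pics/{name}.png')[:,:,::-1]);c=get_calibration('wrist')
h=cv2.cvtColor(im,cv2.COLOR_RGB2HSV)
m=(((h[:,:,0]<10)|(h[:,:,0]>170)) if col=='r' else (h[:,:,0]>15)&(h[:,:,0]<33))&(h[:,:,1]>90)&(h[:,:,2]>50)
m[:,:u0]=0;m[:,u1:]=0;m[v1:]=0
n,l,st,ce=cv2.connectedComponentsWithStats(m.astype(np.uint8))
for i in range(1,n):
    if st[i,4]<40: continue
    P=onz(c,np.argwhere(l==i)[:,::-1],26)[:,:2]
    vx,vy,x,y=cv2.fitLine(P.astype(np.float32),cv2.DIST_L2,0,.01,.01).ravel()
    print('strip',st[i],'ctr',P.mean(0).round(1),'yaw',np.arctan2(vy,vx).round(4))
g=mask(im,'g');g[:,:u0]=0;g[:,u1:]=0
ys,xs=np.nonzero(g);b=ys.max();
k=np.bincount(ys)
for r in (ys.min(),b): 
    q=xs[(ys==r-2 if r==b else ys==r+2)];p=(q.mean(),r+.5 if r==b else r-.5);print('green row',r,p,onz(c,p,25)[0].round(1),onz(c,p,12)[0].round(1))
E
python3 dock.py w2 200 340 r 320; python3 dock.py w2 30 150 y 275
```

```text
strip [304 241   3  46 135] ctr [551.5 154.3] yaw 0.1862
strip [245 243   5  46 129] ctr [564.   88.3] yaw 0.1885
green row 196 (np.float64(274.0), np.float64(195.5)) [476.9 106.   25. ] [480.  106.3  12. ]
green row 233 (np.float64(275.0), np.float64(233.5)) [520.3 114.   25. ] [525.2 114.7  12. ]
strip [ 52 189   9  51 206] ctr [ 535.7 -128. ] yaw 0.06
strip [115 195   6  51 195] ctr [531.7 -61.2] yaw 0.0619
green row 143 (np.float64(87.5), np.float64(142.5)) [452.1 -93.6  25. ] [ 454.1 -101.6   12. ]
green row 184 (np.float64(90.0), np.float64(184.5)) [496.6 -91.5  25. ] [500.5 -99.4  12. ]
```

Red dock: yaw 0.187, origin ≈ (597,128.5). Next I'll look at the yellow dock and red carrier.

```bash
python3 - <<'E'
from h import *
plan(455,-97,215,.061)
E
python3 jog.py '[[[0,0,0.0248],[0,0,0],1],[[0,0,0],[0.08,-0.64,0],1],[[0,0,0],[0.08,-0.64,0],1],[[0,0,0],[0.08,-0.64,0],1],[[0,0,0],[0.08,-0.64,0],1],[[0,0,0],[0.08,-0.64,0],1],[[0,0,0],[0,0,0],1],[[0,0,0],[0,0,0],1]]'
python3 look.py wrist rgb w3; python3 dock.py w3 200 340 y 320
python3 - <<'E'
from h import *
plan(460,-285,215,-.3)
E
```

```text
t 2.88 TCP [470.5 107.8 215.5] yaw 0.1601 F [-0.2 -0.1  0.1] gap 1.0
 rotvec in tool [0.0004 0.0004 0.0991]  shift after turn [  28.  -203.5    0.5]
t: 3.88
eef_pos: [458.0, -93.3, 215.2]
ee_rot: [0.096, -3.14, -0.001]
ft_force: [0.0, 0.1, 0.7]
finger_gap: 1.003
finger_force: 0.0
3.925 [458.  -93.1 215.2]
r [ 91.6 195.6] 860 [71, 180, 45, 32] z0/14/25/68/83 [ 483.3 -309.5] [ 479.4 -300.6] [ 476.3 -293.7] [ 464.3 -266.5] [ 460.1 -257. ]
r [ 92.4 266.6] 290 [76, 256, 28, 21] z0/14/25/68/83 [ 576.  -318.5] [ 568.2 -309.3] [ 562.1 -302. ] [ 538.1 -273.7] [ 529.8 -263.8]
r [480.7 281.7] 63 [479, 260, 4, 42] z0/14/25/68/83 [567.1 175.5] [559.7 164.1] [553.8 155.1] [531.1 120.1] [523.1 107.9]
r [464.5 399.7] 843 [451, 381, 35, 35] z0/14/25/68/83 [758.8 200.1] [743.4 187.6] [731.2 177.9] [683.9 139.7] [667.3 126.4]
g [270.7 203.6] 1125 [256, 185, 31, 38] z0/14/25/68/83 [480.1 -98.9] [476.3 -98.9] [473.4 -98.8] [461.7 -98.6] [457.7 -98.6]
g [449.8 235.6] 1102 [433, 216, 35, 39] z0/14/25/68/83 [507.1 122. ] [502.2 112.8] [498.4 105.6] [483.3  77.4] [478.   67.6]
b [ 76.4 240.3] 1304 [52, 219, 50, 44] z0/14/25/68/83 [ 541.3 -334.2] [ 535.  -324.4] [ 530.  -316.6] [ 510.5 -286.2] [ 503.7 -275.6]
strip [240 231   5  48 171] ctr [ 536.  -128.1] yaw 0.0593
strip [299 231   4  48 158] ctr [531.3 -61.1] yaw 0.0608
strip [250 318  43   2  61] ctr [619.1 -86.5] yaw -1.4938
green row 185 (np.float64(271.0), np.float64(184.5)) [452.1 -99.5  25. ] [454.7 -99.6  12. ]
green row 222 (np.float64(271.0), np.float64(222.5)) [495.2 -97.   25. ] [499.6 -97.   12. ]
t 3.92 TCP [458.  -93.1 215.2] yaw 0.0618 F [-0.5 -0.1  0. ] gap 1.0
 rotvec in tool [ 5.000e-04 -1.000e-04  3.618e-01]  shift after turn [ -58.6 -182.7    0.2]
```

In the tool's units: -37 mm is -0.592, -35 mm is -0.56, 0.18 rad / 4 = 0.045.

```bash
python3 jog.py '[[[0,0,0.045],[0,0,0],1],[[0,0,0.045],[0,0,0],1],[[0,0,0],[-0.176,-0.592,0],1],[[0,0,0],[-0.176,-0.592,0],1],[[0,0,0],[-0.176,-0.592,0],1],[[0,0,0],[-0.176,-0.592,0],1],[[0,0,0],[-0.176,-0.56,0],1],[[0,0,0],[0,0,0],1],[[0,0,0],[0,0,0],1]]'
python3 look.py wrist rb w4
```

```text
t: 5.05
eef_pos: [456.8, -284.1, 215.1]
ee_rot: [-0.467, -3.106, -0.001]
ft_force: [-0.0, -0.5, 0.1]
finger_gap: 1.001
finger_force: 0.0
5.1 [ 456.8 -284.   215.3]
r [284.1 208.4] 342 [278, 196, 14, 26] z0/14/25/68/83 [ 485.7 -283.6] [ 481.7 -282.8] [ 478.6 -282.2] [ 466.5 -279.7] [ 462.3 -278.8]
r [280.2 279.1] 326 [269, 266, 23, 21] z0/14/25/68/83 [ 574.2 -315.3] [ 566.5 -313.2] [ 560.5 -311.5] [ 537.  -304.9] [ 528.8 -302.6]
b [271.2 253.6] 497 [263, 235, 17, 38] z0/14/25/68/83 [ 537.  -315.8] [ 530.9 -313.6] [ 526.1 -311.9] [ 507.4 -305.3] [ 500.9 -303. ]
b [293.  254.1] 482 [285, 235, 17, 39] z0/14/25/68/83 [ 545.6 -290. ] [ 539.2 -288.9] [ 534.1 -288.1] [ 514.3 -284.8] [ 507.4 -283.6]
```

View pics/w4.png

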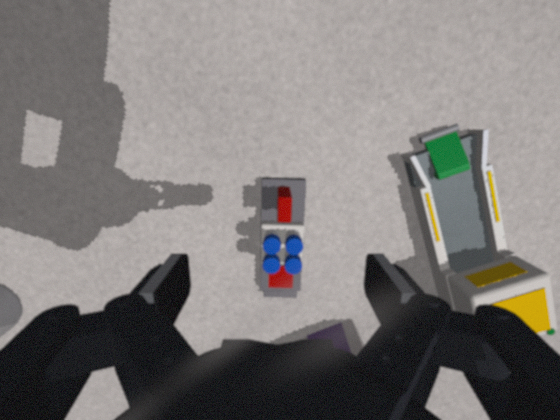

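Run:
```python
from h import *
c=get_calibration('wrist')
a=onz(c,(284.8,222),68)[0];b=onz(c,(284.5,187),14)[0];n=onz(c,(280.2,279.1),14)[0];print(a.round(1),b.round(1))
f=(a+b)/2;y=np.arctan2(n[1]-f[1],n[0]-f[0]);print(f.round(1),'yaw',y, np.linalg.norm((n-f)[:2]))
plan(f[0],f[1],53,y)
```

```text
[ 479.8 -282.8   68. ] [ 458.1 -275.2   14. ]
[ 469. -279.   41.] yaw -0.3357843329657971 103.46877827161201
t 5.1 TCP [ 456.8 -284.   215.3] yaw -0.298 F [0.2 0.1 0.4] gap 1.01
 rotvec in tool [ 0.0005 -0.0001  0.0378]  shift after turn [ -9.9   8.8 162.3]
```

In the tool's units: 40 mm is 0.64, 25 mm is 0.4, 0.035 rad / 4 = 0.0088.

```bash
python3 jog.py '[[[0,0,0.0088],[0,0,0],1],[[0,0,0],[-0.16,0.144,0.32],1],[[0,0,0],[0,0,0.64],1],[[0,0,0],[0,0,0.64],1],[[0,0,0],[0,0,0.64],1],[[0,0,0],[0,0,0.4],1],[[0,0,0],[0,0,0],1],[[0,0,0],[0,0,0],1]]' 70
python3 - <<'E'
from h import *
plan(469,-279,50,-.333)
E
```

```text
t: 6.1
eef_pos: [469.3, -280.0, 50.9]
ee_rot: [0.522, 3.097, -0.0]
ft_force: [0.5, 0.7, 0.8]
finger_gap: 1.003
finger_force: 0.0
t 6.1 TCP [ 469.3 -280.    50.9] yaw -0.3343 F [0.5 0.7 0.8] gap 1.0
 rotvec in tool [-0.0001  0.0011 -0.0013]  shift after turn [0.7 0.9 0.9]
```

In the tool's units: -30 mm is -0.48, -15 mm is -0.24.

```bash
python3 jog.py '[[[0,0,0],[0,0,0],0],[[0,0,0],[0,0,0],0],[[0,0,0],[0,0,0],0],[[0,0,0],[0,0,0],0],[[0,0,0],[0,0,0],0],[[0,0,0],[0,0,0],0],[[0,0,0],[0,0,-0.24],0],[[0,0,0],[0,0,-0.48],0],[[0,0,0],[0,0,-0.48],0],[[0,0,0],[0,0,-0.48],0],[[0,0,0],[0,0,0],0],[[0,0,0],[0,0,0],0]]' 70
python3 look.py wrist rb w5
python3 - <<'E'
from h import *
s=telemetry.read_state();print(s['finger_force'])
plan(440,105,155,.187)
E
```

```text
t: 7.6
eef_pos: [468.0, -279.8, 153.8]
ee_rot: [-0.523, -3.096, -0.002]
ft_force: [0.3, 0.3, -3.8]
finger_gap: 0.154
finger_force: 68.4
7.65 [ 467.9 -279.6  153.3]
r [278.3 285.3] 2336 [260, 228, 34, 97] z0/14/25/68/83 [ 556.9 -308.7] [ 549.1 -306.1] [ 542.9 -304. ] [ 518.8 -296. ] [ 510.4 -293.2]
b [261.9 338.4] 83 [255, 334, 15, 9] z0/14/25/68/83 [ 613.4 -347.5] [ 602.6 -342.9] [ 594.2 -339.3] [ 561.3 -325.1] [ 549.8 -320.2]
b [292.6 338. ] 80 [285, 334, 14, 9] z0/14/25/68/83 [ 624.1 -315.2] [ 612.8 -312.2] [ 603.9 -309.9] [ 569.3 -300.8] [ 557.2 -297.7]
68.35996270179749
t 7.65 TCP [ 467.9 -279.6  153.3] yaw -0.3348 F [ 0.  -0.1 -3.1] gap 0.16
 rotvec in tool [ 0.0018 -0.0029 -0.5218]  shift after turn [-44.1 383.1  -1.7]
```

View pics/w5.png

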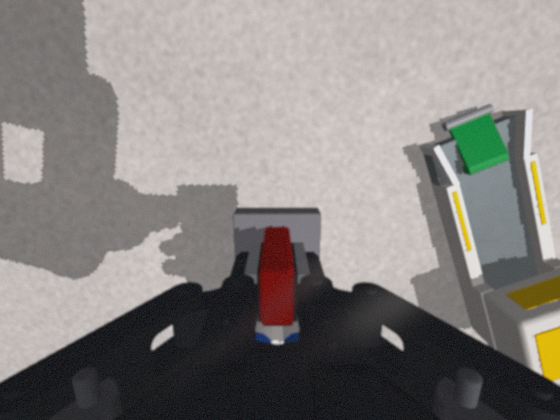

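Run:
```python
from h import *
im=cv2.imread('pics/w5.png',0).astype(int)
print(im[200:222,250],im[200:222,305]); print(im[222,226:244],im[222,312:330])
c=get_calibration('wrist');s=telemetry.read_state();T=R.from_rotvec(s['ee_rot'])
for z in (108,112,116.4,120): 
    P=onz(c,[(234,212.5),(320.5,212.5)],z); print(z,T.inv().apply(P-s['eef_pos']).round(1).tolist())
```

```text
[194 199 198 196 197 194 182 146  99  69  64  61  66  82 105 123 123 126
 126 125 125 124] [197 198 198 196 196 192 183 146  99  71  61  65  71  90 108 123 125 126
 125 126 129 126]
[122 124 123 123 123 122 118 110 115 119 124 120 122 123 121 124 125 120] [125 128 126 124 125 127 125 129 149 181 198 204 206 203 202 202 199 198]
108 [[18.6, -25.2, 45.3], [18.6, 25.8, 45.4]]
112 [[19.8, -24.5, 41.3], [19.8, 25.2, 41.4]]
116.4 [[21.2, -23.9, 36.9], [21.2, 24.5, 37.0]]
120 [[22.2, -23.3, 33.4], [22.3, 23.9, 33.4]]
```

In the tool's units: -0.174 rad / 4 = -0.0435.

```bash
python3 jog.py '[[[0,0,-0.0435],[0,0,0],0],[[0,0,-0.0435],[0,0,0],0],[[0,0,-0.0435],[0,0,0],0],[[0,0,0],[0,0,0],0],[[0,0,0],[0,0,0],0]]' 120 >/dev/null
python3 - <<'E'
from h import *
plan(484.4,107.2,83,.187)
E
```

```text
t 8.28 TCP [ 468.4 -280.   154.4] yaw 0.1839 F [-0.6 -0.3 -4.2] gap 0.15
 rotvec in tool [ 0.0012 -0.0011 -0.0031]  shift after turn [-87.7 377.5  71.4]
```

In the tool's units: 38 mm is 0.608, 37 mm is 0.592, -0.003 rad / 4 = -0.0008.

```bash
python3 jog.py '[[[0,0,-0.0008],[-0.128,0.592,0],0],[[0,0,0],[-0.128,0.608,0],0],[[0,0,0],[-0.144,0.608,0],0],[[0,0,0],[-0.144,0.608,0],0],[[0,0,0],[-0.144,0.608,0],0],[[0,0,0],[-0.144,0.608,0],0],[[0,0,0],[-0.144,0.608,0],0],[[0,0,0],[-0.144,0.608,0],0],[[0,0,0],[-0.144,0.608,0],0],[[0,0,0],[-0.144,0.576,0],0],[[0,0,0],[0,0,0.48],0],[[0,0,0],[0,0,0.4],0],[[0,0,0],[0,0,0.256],0],[[0,0,0],[0,0,0],0],[[0,0,0],[0,0,0],0]]' 
python3 look.py side yrg s1
python3 - <<'E'
from h import *
plan(484.4,107.2,83,.187)
im=cv2.imread('pics/s1.png')[140:260,180:360];a=cv2.resize(im,None,fx=4,fy=4,interpolation=cv2.INTER_CUBIC)
cv2.imwrite('pics/s1c.png',a)
E
```

```text
t: 10.15
eef_pos: [484.6, 106.7, 85.4]
ee_rot: [-0.297, 3.126, 0.0]
ft_force: [-0.2, -0.8, -3.2]
finger_gap: 0.149
finger_force: 117.7
10.2 [484.7 106.7  85.6]
y [302.5 235.8] 333 [291, 227, 24, 18] z0/14/25/68/83 [652.3  -1.1] [650.2 -16. ] [648.6 -27.8] [642.3 -73.9] [640.2 -89.9]
r [300.4 177.3] 164 [291, 172, 20, 12] z0/14/25/68/83 [678.3 257.2] [675.8 237.4] [673.8 221.8] [666.  160.9] [663.3 139.7]
r [337. 236.] 83 [329, 234, 18, 5] z0/14/25/68/83 [739.4 -11.2] [735.7 -26. ] [732.9 -37.7] [721.6 -83.1] [717.6 -99. ]
g [232.7 263.8] 163 [225, 257, 16, 14] z0/14/25/68/83 [474.4 -80.7] [475.7 -94.2] [ 476.7 -104.8] [ 480.6 -146.3] [ 482.  -160.8]
t 10.2 TCP [484.7 106.7  85.6] yaw 0.1896 F [-0.4  0.5 -2.4] gap 0.15
 rotvec in tool [0.     0.0023 0.0026]  shift after turn [0.2 0.6 2.6]
```

View pics/s1c.png

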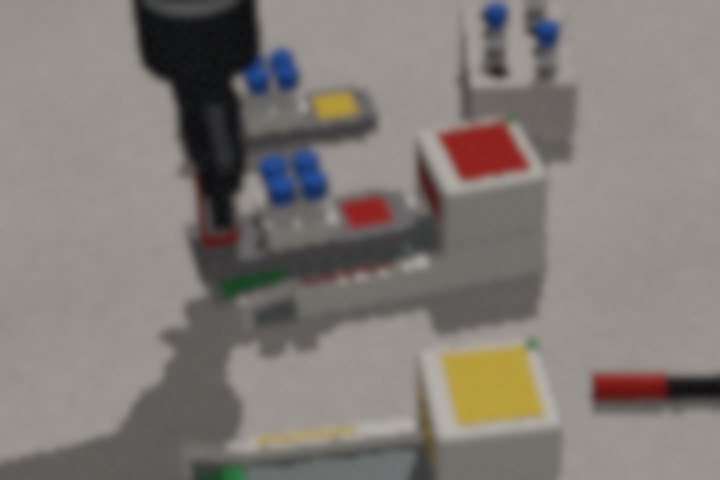

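The carrier is level over the bay, its nose just short of the hood. Next I'll lower it gently.

In the tool's units: 6 mm is 0.096, 5 mm is 0.08, 0.0025 rad / 4 = 0.0006.

```bash
python3 jog.py '[[[0,0,0.0006],[0,0.0096,0.096],0],[[0,0,0],[0,0,0.08],0],[[0,0,0],[0,0,0.048],0],[[0,0,0],[0,0,0],0]]'; python3 jog.py '[[[0,0,0],[0,0,0.032],0],[[0,0,0],[0,0,0.032],0],[[0,0,0],[0,0,0],0],[[0,0,0],[0,0,0],0]]'
python3 - <<'E'
from h import *
s=telemetry.read_state();print(s['torque'].round(2))
plan(484.4,107.2,67,.187)
E
```

```text
t: 10.7
eef_pos: [484.4, 107.4, 70.8]
ee_rot: [-0.294, 3.126, 0.0]
ft_force: [2.3, -0.0, 1.8]
finger_gap: 0.145
finger_force: 117.9
t: 11.2
eef_pos: [484.2, 107.3, 66.6]
ee_rot: [-0.294, 3.127, 0.0]
ft_force: [2.8, -0.0, 4.1]
finger_gap: 0.148
finger_force: 118.8
[ 0.13 -0.78  0.03]
t 11.2 TCP [484.2 107.3  66.6] yaw 0.1877 F [ 2.8 -0.   4.1] gap 0.15
 rotvec in tool [0.0001 0.0012 0.0007]  shift after turn [-0.2 -0.1 -0.4]
```

In the tool's units: -9 mm is -0.144, -8 mm is -0.128.

```bash
python3 jog.py '[[[0,0,0],[-0.096,0,0],0],[[0,0,0],[-0.144,0,0],0],[[0,0,0],[-0.144,0,0],0],[[0,0,0],[-0.144,0,0],0],[[0,0,0],[-0.144,0,0],0],[[0,0,0],[-0.128,0,0],0],[[0,0,0],[-0.064,0,0],0],[[0,0,0],[0,0,0],0]]'; python3 jog.py '[[[0,0,0],[-0.032,0,0],0],[[0,0,0],[-0.032,0,0],0],[[0,0,0],[-0.016,0,0],0],[[0,0,0],[0,0,0],0]]'
python3 - <<'E'
from h import *
s=telemetry.read_state();print(s['torque'].round(2))
d=np.array([.9826,.1859]);t=np.array([596.9,128.5])-54.5*d
plan(t[0],t[1],67,.187)
E
python3 look.py side g s2; python3 -c "
import cv2
im=cv2.imread('pics/s2.png')[140:260,180:360];cv2.imwrite('pics/s2c.png',cv2.resize(im,None,fx=4,fy=4,interpolation=cv2.INTER_CUBIC))"
```

```text
t: 12.2
eef_pos: [536.3, 117.2, 66.7]
ee_rot: [0.294, -3.126, 0.0]
ft_force: [-3.8, 0.1, 8.7]
finger_gap: 0.146
finger_force: 119.7
t: 12.7
eef_pos: [540.9, 118.1, 66.7]
ee_rot: [0.294, -3.125, 0.0]
ft_force: [-5.2, -2.0, 9.9]
finger_gap: 0.147
finger_force: 119.7
[-0.1   0.54 -0.01]
t 12.7 TCP [540.9 118.1  66.7] yaw 0.1878 F [-5.2 -2.   9.9] gap 0.15
 rotvec in tool [ 0.0001 -0.0028  0.0008]  shift after turn [-2.5 -0.2 -0.3]
12.75 [540.9 118.1  66.7]
g [232.7 263.9] 158 [225, 258, 16, 13] z0/14/25/68/83 [474.4 -81. ] [475.7 -94.5] [ 476.7 -105.1] [ 480.6 -146.6] [ 482. -161.]
```

View pics/s2c.png

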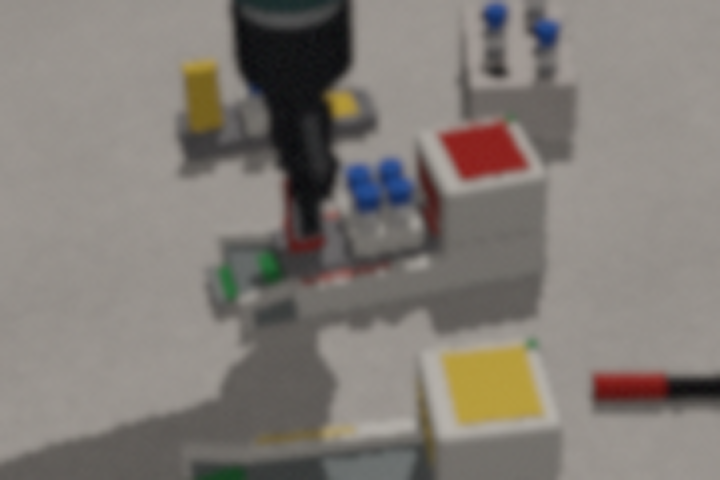

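It is nearly in, about 2–3 mm short. I'll push the last bit and watch the force.

In the tool's units: -1.3 mm is -0.0208, -1.2 mm is -0.0192.

```bash
python3 jog.py '[[[0,0,0],[-0.0208,0,0],0],[[0,0,0],[-0.0192,0,0],0],[[0,0,0],[0,0,0],0]]'|sed -n '2p;4p';  python3 jog.py '[[[0,0,0],[-0.016,0,0],0],[[0,0,0],[0,0,0],0]]'|sed -n '2p;4p'; python3 look.py wrist rg w6; python3 -c "
import cv2
im=cv2.imread('pics/w6.png')[100:340,150:410];cv2.imwrite('pics/w6c.png',cv2.resize(im,None,fx=2.5,fy=2.5))"
```

```text
eef_pos: [543.3, 118.6, 66.7]
ft_force: [-5.8, -0.9, 9.3]
eef_pos: [544.0, 118.8, 66.7]
ft_force: [-6.7, -0.7, 9.7]
13.425 [544.1 118.8  66.7]
r [219.6 252.7] 287 [216, 222, 9, 65] z0/14/25/68/83 [567.8  83.1] [561.   84.8] [555.7  86.1] [534.8  91.4] [527.5  93.3]
r [332.2 252.1] 267 [328, 222, 9, 64] z0/14/25/68/83 [552.8 159.5] [547.1 155.5] [542.7 152.4] [525.2 140. ] [519.2 135.8]
r [276.9 295.9] 1837 [260, 265, 34, 61] z0/14/25/68/83 [593.7 128.4] [585.  126.7] [578.1 125.4] [551.3 120.2] [541.9 118.4]
g [276.  168.8] 4335 [246, 132, 60, 75] z0/14/25/68/83 [503.4 110.6] [501.4 110.2] [499.9 110. ] [493.8 108.9] [491.7 108.5]
```

View pics/w6c.png

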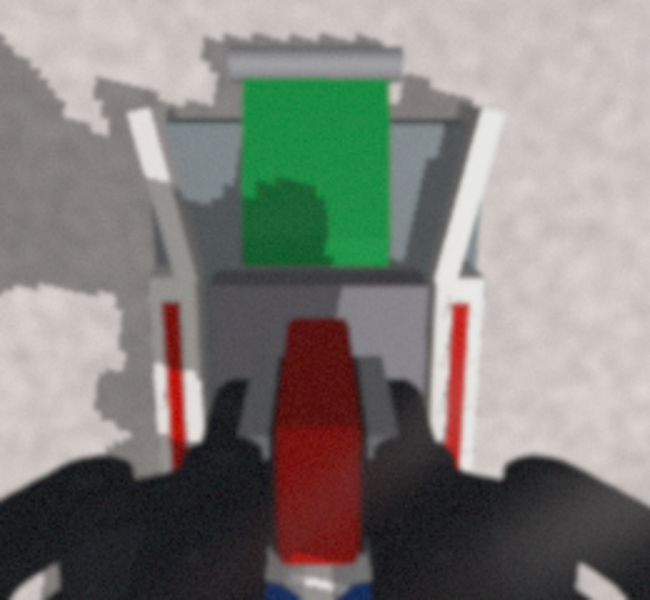

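Run:
```python
from h import *
c=get_calibration('wrist')
d=np.array([.9826,.1859]);n=np.array([-d[1],d[0]]);o=np.array([596.9,128.5])
for nm,p in {'tongue end':(276.5,206.8),'tongueL':(247,206),'tongueR':(305.6,206),'pivot':(276.5,131.5),'tail top':(277,212.5),'tail bot':(277,208)}.items():
    print(nm,[((q[0]-o)@d).round(1).tolist().__str__()+','+str(((q[0]-o)@n).round(1)) for q in [onz(c,p,z)[:,:2] for z in(10,16,20,25,30)]])
```

```text
tongue end ['-72.8,0.1', '-74.5,0.1', '-75.6,0.1', '-77.0,0.1', '-78.4,0.1']
tongueL ['-73.3,-18.4', '-75.0,-17.7', '-76.1,-17.3', '-77.4,-16.8', '-78.8,-16.3']
tongueR ['-73.3,18.3', '-75.0,17.7', '-76.1,17.3', '-77.5,16.8', '-78.8,16.3']
pivot ['-118.5,0.1', '-118.6,0.1', '-118.7,0.1', '-118.8,0.1', '-118.9,0.1']
tail top ['-69.1,0.4', '-70.9,0.4', '-72.1,0.4', '-73.6,0.4', '-75.1,0.4']
tail bot ['-72.0,0.4', '-73.7,0.4', '-74.8,0.4', '-76.3,0.4', '-77.7,0.4']
```

The tongue reads 34 mm wide at z≈24, so it is up, and the tail top sits at bay x −75: home. I'll release and retreat.

In the tool's units: -50 mm is -0.8, -30 mm is -0.48.

```bash
python3 jog.py '[[[0,0,0],[0,0,0],0.6],[[0,0,0],[0,0,0],0.6],[[0,0,0],[0,0,0],0.6],[[0,0,0],[0,0,0],0.6],[[0,0,0],[0,0,-0.32],0.6],[[0,0,0],[0,0,-0.8],1],[[0,0,0],[0,0,-0.8],1],[[0,0,0],[0,0,-0.48],1],[[0,0,0],[0,0,0],1]]' 
python3 look.py wrist rg w7
python3 - <<'E'
from h import *
c=get_calibration('wrist');im=np.ascontiguousarray(cv2.imread('pics/w7.png')[:,:,::-1])
d=np.array([.9826,.1859]);n=np.array([-d[1],d[0]]);o=np.array([596.9,128.5])
b=max([b for b in blobs(im,'g',60)],key=lambda b:b[1] if 180<b[0][0]<380 else 0);x,y,w,h=b[2]
q=onz(c,[(x,y+h-1),(x+w,y+h-1),(x+w/2,y+h)],25)[:,:2]-o
print(b[2],(q@d).round(1),(q@n).round(1))
plan(470.5,295.5,110,.158)
E
```

```text
t: 14.55
eef_pos: [546.2, 119.1, 219.3]
ee_rot: [-0.294, 3.122, 0.001]
ft_force: [-0.1, 0.5, -0.2]
finger_gap: 1.004
finger_force: 0.0
14.6 [545.4 118.9 216.8]
r [246.1 198.5] 65 [245, 175, 3, 50] z0/14/25/68/83 [570.6  86.5] [566.7  87.3] [563.7  87.9] [552.   90.4] [547.9  91.3]
r [306.8 198.1] 64 [306, 175, 3, 50] z0/14/25/68/83 [556.5 157.5] [553.3 155.4] [550.7 153.8] [540.8 147.2] [537.3 145. ]
r [277.  198.4] 391 [270, 185, 15, 28] z0/14/25/68/83 [563.5 122.7] [560. 122.] [557.2 121.5] [546.4 119.4] [542.6 118.6]
r [276.3 314.1] 2254 [248, 294, 58, 41] z0/14/25/68/83 [721.5 151.8] [711.4 150. ] [703.5 148.5] [672.6 142.7] [661.9 140.7]
g [79.1 80.9] 1468 [60, 58, 40, 46] z0/14/25/68/83 [ 475.7 -109.8] [ 475.8 -100.9] [475.8 -93.8] [476.2 -66.4] [476.3 -56.9]
g [276.2 145.5] 1222 [261, 125, 31, 41] z0/14/25/68/83 [502.9 110.2] [501.8 110. ] [501.  109.9] [497.9 109.4] [496.8 109.2]
[261, 125, 31, 41] [-79.1 -79.1 -78. ] [-16.5  16.4  -0.1]
t 14.6 TCP [545.4 118.9 216.8] yaw 0.1877 F [-0.   0.8  0.4] gap 1.0
 rotvec in tool [0.     0.0016 0.0297]  shift after turn [ 46.2 186.1 106.8]
```

Red is home with its tongue up. Now the yellow carrier.

The rows are not in the units I measure in: shifts go in shares of 62.5 mm and turns go in shares of 4 rad. I convert before sending: 38 mm is 0.608, 37 mm is 0.592, 0.03 rad / 4 = 0.0075.

```bash
python3 jog.py '[[[0,0,0.0075],[0,0,0],1],[[0,0,0],[0.144,0.592,0],1],[[0,0,0],[0.144,0.592,0],1],[[0,0,0],[0.144,0.592,0],1],[[0,0,0],[0.144,0.592,0],1],[[0,0,0],[0.16,0.608,0],1],[[0,0,0],[0,0,0],1],[[0,0,0],[0,0,0],1]]' >/dev/null
python3 look.py wrist y w8
python3 - <<'E'
from h import *
c=get_calibration('wrist');im=np.ascontiguousarray(cv2.imread('pics/w8.png')[:,:,::-1])
B=sorted([b for b in blobs(im,'y',150) if 200<b[0][0]<350],key=lambda b:b[0][1])
f,n=B[0],B[-1];x,y,w,h=f[2]
a=onz(c,(f[0][0],y+h),68)[0];b=onz(c,(f[0][0],y),14)[0];p=onz(c,n[0],14)[0];g=(a+b)/2
yaw=np.arctan2(p[1]-g[1],p[0]-g[0]);print(a,b,p,g,yaw)
plan(g[0],g[1],50,yaw)
E
```

```text
15.65 [470.7 294.6 215.4]
y [277.  196.3] 506 [269, 178, 16, 36] z0/14/25/68/83 [482.6 297. ] [479.3 296.4] [476.7 296. ] [466.4 294.4] [462.9 293.8]
y [277.  271.7] 428 [265, 258, 25, 23] z0/14/25/68/83 [579.5 312.4] [572.1 311.2] [566.3 310.3] [543.7 306.7] [535.8 305.4]
[484.00035177 296.8690897   68.        ] [459.13262439 292.93268123  14.        ] [572.71123317 310.9394373   14.        ] [471.56648808 294.90088546  41.        ] 0.15726093177598882
t 15.65 TCP [470.7 294.6 215.4] yaw 0.1565 F [ 0.3 -0.5 -0.8] gap 1.0
 rotvec in tool [-0.0007 -0.0014 -0.0008]  shift after turn [ -1.    0.2 165.4]
```

In the tool's units: 40 mm is 0.64, 30 mm is 0.48.

```bash
python3 jog.py '[[[0,0,0],[-0.016,0,0.48],1],[[0,0,0],[0,0,0.64],1],[[0,0,0],[0,0,0.64],1],[[0,0,0],[0,0,0.64],1],[[0,0,0],[0,0,0.24],1],[[0,0,0],[0,0,0],1],[[0,0,0],[0,0,0],1]]' | sed -n 2p; python3 jog.py '[[[0,0,0],[0,0,0],0],[[0,0,0],[0,0,0],0],[[0,0,0],[0,0,0],0],[[0,0,0],[0,0,0],0],[[0,0,0],[0,0,0],0],[[0,0,0],[0,0,0],0],[[0,0,0],[0,0,-0.24],0],[[0,0,0],[0,0,-0.48],0],[[0,0,0],[0,0,-0.48],0],[[0,0,0],[0,0,-0.48],0],[[0,0,0],[0,0,0],0],[[0,0,0],[0,0,0],0]]' 120
python3 look.py wrist y w9
python3 - <<'E'
from h import *
im=cv2.imread('pics/w9.png',0).astype(int)
print(im[200:222,250],im[200:222,305])
c=get_calibration('wrist');s=telemetry.read_state();T=R.from_rotvec(s['ee_rot'])
print(T.inv().apply(onz(c,(277,212.5),s['eef_pos'][2]-37)-s['eef_pos']))
d=np.array([np.cos(.062),np.sin(.062)]);t=np.array([573.2,-92.2])-114.5*d;print(t)
plan(*t,85,.062)
E
```

```text
eef_pos: [472.7, 295.9, 53.3]
t: 18.02
eef_pos: [470.9, 295.2, 154.9]
ee_rot: [0.247, -3.13, 0.001]
ft_force: [0.6, -0.2, -3.0]
finger_gap: 0.148
finger_force: 116.9
18.075 [470.8 295.1 154.3]
y [276.9 276. ] 2989 [260, 225, 35, 98] z0/14/25/68/83 [553.2 308.4] [545.6 307.2] [539.6 306.3] [516.1 302.5] [508.  301.2]
[189 187 188 190 181 148 100  64  53  54  59  65  74  75  80  80  73  82
  75  78  77  76] [190 189 187 191 180 153 109  74  61  57  59  77 100 116 125 128 124 128
 125 128 129 126]
[[21.1010734   0.19182598 37.06453288]]
[458.91999851 -99.29445278]
t 18.07 TCP [470.8 295.1 154.3] yaw 0.1577 F [ 0.5  1.  -3.2] gap 0.15
 rotvec in tool [-0.0011 -0.003   0.0957]  shift after turn [  36.2 -392.9   69.3]
```

In the tool's units: -40 mm is -0.64, -39 mm is -0.624, 0.096 rad / 4 = 0.024.

```bash
python3 jog.py '[[[0,0,0.024],[0,0,0],0],[[0,0,0],[0.048,-0.608,0],0],[[0,0,0],[0.048,-0.624,0],0],[[0,0,0],[0.064,-0.64,0],0],[[0,0,0],[0.064,-0.64,0],0],[[0,0,0],[0.064,-0.64,0],0],[[0,0,0],[0.064,-0.64,0],0],[[0,0,0],[0.064,-0.64,0],0],[[0,0,0],[0.064,-0.64,0],0],[[0,0,0],[0.048,-0.624,0],0],[[0,0,0],[0.048,-0.592,0],0],[[0,0,0],[0,0,0.48],0],[[0,0,0],[0,0,0.4],0],[[0,0,0],[0,0,0.224],0],[[0,0,0],[0,0,0],0],[[0,0,0],[0,0,0],0],[[0,0,0],[0,0,0],0]]'
python3 - <<'E'
from h import *
plan(459.9,-99.2,80,.062)
E
```

```text
t: 20.2
eef_pos: [460.4, -99.0, 88.3]
ee_rot: [-0.097, 3.138, -0.001]
ft_force: [-0.3, -0.3, -2.5]
finger_gap: 0.144
finger_force: 117.7
t 20.2 TCP [460.4 -99.   88.3] yaw 0.0619 F [-0.3 -0.3 -2.5] gap 0.14
 rotvec in tool [-0.0006  0.0018 -0.0001]  shift after turn [ 0.5 -0.2  8.3]
```

In the tool's units: 6 mm is 0.096, 5 mm is 0.08.

```bash
python3 jog.py '[[[0,0,0],[0,0,0.096],0],[[0,0,0],[0,0,0.096],0],[[0,0,0],[0,0,0.08],0],[[0,0,0],[0,0,0],0]]'|sed -n '2p;4p'; python3 jog.py '[[[0,0,0],[0,0,0.032],0],[[0,0,0],[0,0,0.024],0],[[0,0,0],[0,0,0],0],[[0,0,0],[0,0,0],0]]'
python3 - <<'E'
from h import *
plan(459.9,-99.2,67,.062)
print(telemetry.read_state()['torque'].round(2))
E
```

```text
eef_pos: [459.9, -99.0, 70.2]
ft_force: [0.1, 0.1, -0.6]
t: 21.2
eef_pos: [460.4, -99.1, 67.6]
ee_rot: [-0.097, 3.138, -0.001]
ft_force: [0.9, 0.8, 6.2]
finger_gap: 0.148
finger_force: 119.6
t 21.2 TCP [460.4 -99.1  67.6] yaw 0.0617 F [0.9 0.8 6.2] gap 0.15
 rotvec in tool [-0.0005  0.0018 -0.0003]  shift after turn [ 0.5 -0.1  0.6]
[0.07 0.26 0.03]
```

In the tool's units: -9 mm is -0.144, -8 mm is -0.128.

```bash
python3 jog.py '[[[0,0,0],[-0.096,0,0],0],[[0,0,0],[-0.144,0,0],0],[[0,0,0],[-0.144,0,0],0],[[0,0,0],[-0.144,0,0],0],[[0,0,0],[-0.144,0,0],0],[[0,0,0],[-0.128,0,0],0],[[0,0,0],[-0.064,0,0],0],[[0,0,0],[0,0,0],0]]'|sed -n '2p;4p'; python3 jog.py '[[[0,0,0],[-0.032,0,0],0],[[0,0,0],[-0.032,0,0],0],[[0,0,0],[-0.016,0,0],0],[[0,0,0],[0,0,0],0]]'|sed -n '2p;4p'
cat > chk.py <<'E'
from h import *
c=get_calibration('wrist');im=snapshot('wrist');cv2.imwrite('pics/chk.png',im[:,:,::-1])
d=np.array([np.cos(.062),np.sin(.062)]);n=np.array([-d[1],d[0]]);o=np.array([573.2,-92.2])
b=max(blobs(im,'g',60),key=lambda b:b[1] if 180<b[0][0]<380 else 0);ys,xs=np.nonzero(b[3])
e=ys.max();r=xs[ys==e-4];print(b[2],'width px',r.max()-r.min()+1)
for z in(16,20,25):
    q=onz(c,[(r.min()-.5,e-4),(r.max()+.5,e-4),(r.mean(),e+.5)],z)[:,:2]-o
    print(z,'width',((q[1]-q[0])@n).round(1),'end',(q[2]@d).round(1))
g=cv2.cvtColor(im,cv2.COLOR_RGB2GRAY);print(g[e-3:e+14,[255,298]].T)
E
python3 chk.py
python3 - <<'E'
from h import *
t=np.array([573.2,-92.2])-53*np.array([np.cos(.062),np.sin(.062)])
plan(*t,67,.062)
E
```

```text
eef_pos: [514.3, -95.8, 67.6]
ft_force: [-0.4, -0.0, 4.5]
eef_pos: [518.6, -95.6, 67.6]
ft_force: [-5.0, 0.0, 8.6]
[248, 180, 57, 26] width px 54
16 width 32.7 end -75.9
20 width 31.9 end -77.0
25 width 31.0 end -78.4
[[ 66  63  65  63  62  61  61  54  60  67  70  77  78  80  78  80  81]
 [ 94  73  69  61  59  63  63  62  61  80  99 116 124 129 128 126 126]]
t 22.75 TCP [518.6 -95.6  67.6] yaw 0.0616 F [-4.4 -0.8  8.9] gap 0.15
 rotvec in tool [-0.0004 -0.0005 -0.0004]  shift after turn [-1.7 -0.   0.6]
```

In the tool's units: -1.3 mm is -0.0208, -1.2 mm is -0.0192.

```bash
python3 jog.py '[[[0,0,0],[-0.0208,0,0],0],[[0,0,0],[-0.0192,0,0],0],[[0,0,0],[0,0,0],0]]'|sed -n '2p;4p';  python3 jog.py '[[[0,0,0],[-0.008,0,0],0],[[0,0,0],[0,0,0],0]]'|sed -n '2p;4p'; python3 chk.py;python3 -c "
import cv2
im=cv2.imread('pics/chk.png')[100:340,150:410];cv2.imwrite('pics/w10c.png',cv2.resize(im,None,fx=2.5,fy=2.5))"
```

```text
eef_pos: [520.9, -95.4, 67.6]
ft_force: [-6.4, 0.2, 9.0]
eef_pos: [521.3, -95.4, 67.6]
ft_force: [-6.9, -0.4, 8.9]
[247, 128, 59, 75] width px 57
16 width 34.4 end -75.1
20 width 33.6 end -76.1
25 width 32.6 end -77.5
[[ 63  67  68  68  80  78  73  67  58  60  66  59  66  70  79  81  80]
 [103  97  94  92  84  77  77  68  65  60  57  68  75  99 118 125 127]]
```

View pics/w10c.png

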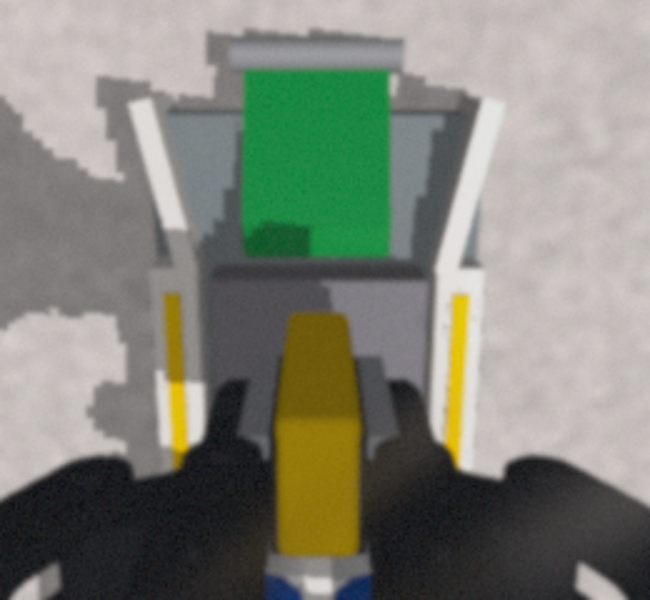

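This matches the red dock's final view: tongue up behind the tail. I'll release, retreat and check both.

In the tool's units: -50 mm is -0.8, 35 mm is 0.56.

```bash
python3 jog.py '[[[0,0,0],[0,0,0],0.6],[[0,0,0],[0,0,0],0.6],[[0,0,0],[0,0,0],0.6],[[0,0,0],[0,0,0],0.6],[[0,0,0],[0,0,-0.32],0.6],[[0,0,0],[0,0,-0.8],1],[[0,0,0],[0,0,-0.8],1],[[0,0,0],[0,0,-0.48],1],[[0,0,0],[0.16,0.48,0],1],[[0,0,0],[0.32,0.56,0],1],[[0,0,0],[0.32,0.56,0],1],[[0,0,0],[0,0,0],1],[[0,0,0],[0,0,0],1]]' 
python3 look.py wrist yg fin
```

```text
t: 25.05
eef_pos: [465.9, 1.3, 216.9]
ee_rot: [-0.097, 3.14, -0.0]
ft_force: [-0.1, 0.2, 0.5]
finger_gap: 1.002
finger_force: 0.0
25.1 [466.    1.1 216.8]
y [176.1 240.4] 884 [156, 219, 38, 45] z0/14/25/68/83 [ 542.9 -118.3] [ 536.8 -113.5] [ 532.1 -109.8] [513.5 -95. ] [507.  -89.9]
y [218.2 242.2] 138 [216, 219, 5, 48] z0/14/25/68/83 [542.  -66.4] [536.  -63.8] [531.3 -61.7] [512.8 -53.6] [506.4 -50.8]
y [195.  314.8] 225 [177, 307, 33, 13] z0/14/25/68/83 [648.2 -96.5] [637.8 -92.6] [629.6 -89.5] [597.6 -77.6] [586.4 -73.4]
y [198.5 345. ] 319 [185, 338, 25, 18] z0/14/25/68/83 [696.3 -92.3] [683.9 -88.6] [674.1 -85.7] [636.  -74.2] [622.6 -70.3]
g [186.7 192. ] 1179 [171, 173, 32, 39] z0/14/25/68/83 [ 480.7 -104. ] [477.2 -99.8] [474.5 -96.5] [463.9 -83.6] [460.2 -79.1]
g [369.3 224.3] 1089 [353, 205, 34, 39] z0/14/25/68/83 [507.2 116.6] [502.6 111.6] [499.  107.7] [485.   92.5] [480.1  87.1]
```

View pics/fin.png

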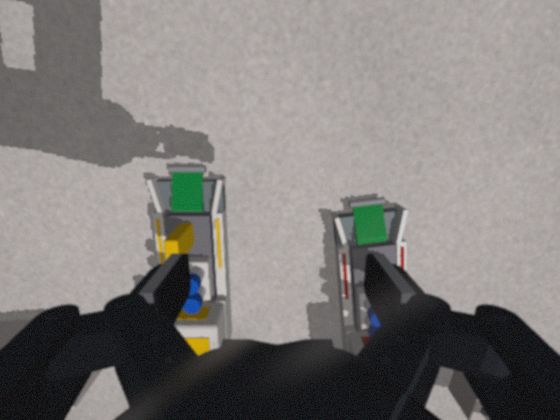

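Both carriers sit home, with the green tongues up at (187,192) and (369,224). I'll hand it in.

```bash
python3 -c "
from cell import arm, telemetry, snapshot, get_calibration
print(arm.finish_job())"
```

```text
the job is handed in; nothing more can be done
None
```

I loaded the red and yellow carriers into their own docks, saw both tongues up behind them in the last picture, let go, and handed the job in at about 25 s; no verdict was returned.

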